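Put the seasonings back in their own dishes

ROBOT

A 6-joint arm with a two-finger parallel gripper is mounted at the origin on a cart in front of the work surface, level with it; the furniture and walls round the work are solid. World frame = base frame: x ahead of the robot, y to its left, z up, the work surface at z = 0. Lengths are in m, angles in rad, forces in N, time in s.
With the tool pointing down it reaches from about 0.35 to 0.975 m from the base axis. Payload 7.1 kg.
Tool frame: the origin (TCP) lies at the very end of the fingers, on their centre line; the grasp point (between the pads) lies 19 mm behind it (robot.grip_point_offset is the distance from the TCP to the grasp point, in m); z points along the fingers, y is the line along which they close (so a half turn about z gives the same grasp; the last joint's range is limited). The gripper opens to 88 mm and grips with 3 to 60 N. Pads are 20 mm wide; open, the fingers measure 115 mm over their backs; the gripper's body (75 mm by 178 mm) begins 61 mm behind the grasp point.
Start: joints at [1.168, 0.423, 1.63, -0, 1.089, -0.019], TCP at [0.234, 0.58, 0.223] pointing down, gripper open.
Joint ranges: [-3, 3], [-0.9, 2.11], [0.09, 2.58], [-1.31, 4.45], [0.11, 2.69], [-2.54, 2.54]. Speed limits (rad/s): [2.39, 2.39, 3.01, 3.14, 3.14, 3.14].

INTERFACE

Orientations are given as a unit quaternion [w, x, y, z].
In Python, from bench import robot gives the robot as it stands.
- The arm moves only by the tool send_rows, never from a script. Its argument "plan" is one flat list of numbers, 7 for each row, row after row: the shift along the tool's x, y, z in mm, then the turn, a rotation vector about the tool's x, y, z in degrees, then the opening, from 0 (shut) to 1 (fully open). A call has 1 to 20 rows; each row is the pose to reach, as a shift and turn from the pose commanded when the call began, along the tool's axes at that moment; what a row does not reach only later rows make up. A row lasts 1/12 s, in which the tool goes at most 41.7 mm and 7.16 degrees, less where a joint would pass 70% of its speed; a pose out of reach is approached as far as the arm can. A call with a gripper value outside its range is refused whole. The fingers move at their own pace and stop on an object; "squeeze" is the grip in N (left out, the last holds). Time passes only in rows, so rows that repeat a pose let the fingers close. It gives the time, the measured TCP pose, the force, the opening and the grip force at its end, in the units of the state.
- robot.sense(): the state, without advancing time (a new reading comes with each control period).
- robot.capture(name): name is "side" or "top" or "wrist"; returns the picture (480x640x3 uint8, red, green, blue); there is no depth.
- robot.camera_info(name): a dict with "mtx" (3x3 intrinsics, pixels), "position" and "orientation" of the camera in the world; the wrist camera has in their place "tool_from_camera" (4x4, takes a point from camera to tool coordinates, whose origin is the TCP and whose axes are the flange's). Camera axes: x right, y down, z forward; pixel columns grow to the right and rows downward; lengths in m; the calibration is good to about 2 mm. A picture is of the moment at which its call begins: read the wrist's pose just before it. camera_info takes no time and is no camera call.
- robot.close_job(): hands the job in; it is judged then, once.
The state is a dict: "t": time; "q": joint angles; "joint_velocities": joint speeds; "effort": joint torques, N m; "tool_pos": TCP position; "tool_rot": TCP orientation; "wrist_force": force on the tool from outside, world axes, zero at the start; "torque": the same for the moment, N m; "gripper_width": finger opening in m; "gripper_force": force on a finger pad.
Only numpy, scipy, OpenCV 4.12 (cv2) and the standard library are available. Lean on these libraries where they do the work, as an engineer would, in place of code of your own. Each camera call takes 0.05 s, during which the arm holds its last target. There are 200 camera calls.

TASK

Put the four seasoning and food containers back, each in the shallow dish that matches it: the red-lidded jar in the red dish, the wooden pepper mill in the dark wooden dish, the dark-capped spice jar in the small black dish and the flat tin in the oblong blue dish, lying along it. Each must stand upright and flat on the dish's floor, inside the rim, set down and not dropped. Do not tip any of them over, and leave the black flask and the white mug where they stand.

Things in the scene. Friction and masses are not known exactly. Their poses are not given: they have to be found in the camera images.
- jar: clear glass jar with a red lid, upright, loose, round, 65 mm across, 99 mm high; grasp across the body or lid. All things and dishes start in two rows along y, neighbours 120 mm or more apart centre to centre, rows 145 mm or more apart: fingers closing along x have room. Origin: centre of its underside; z up. Goes in the red dish
- mill: brown wooden pepper mill with a waist, upright, loose, round, 58 mm across at its widest, 170 mm high; the wooden head, 49 mm across at 140 mm height and fixed to the body, is the place to grasp. Origin: centre of its underside; z up. Goes in the dark wooden dish
- spice: small glass spice jar with a dark brown-black cap and a pale label, upright, loose, round, 41 mm across, 105 mm high. Origin: centre of its underside; z up. Goes in the black dish
- tin: flat oblong tin with a blue top and yellow sides, lying flat, loose, 63 mm wide (its x axis), 105 mm long (its y axis), 26 mm high; grasp across the 63 mm width, the tips at least 10 mm above its underside so that they stay over the dish's rim. Its x axis starts within 0.4 rad of world x. Origin: centre of its underside; z up. Goes in the blue dish, long side along long side, either way round
- red_dish: fixed round red plastic dish, a shallow saucer: outside diameter 92 mm, inside diameter 82 mm, floor 3 mm thick, rim 8 mm high; does not move. Origin: centre of its underside, on the worktop; z up
- wooden_dish: fixed round dark brown wooden dish, a shallow saucer: outside diameter 84 mm, inside diameter 74 mm, floor 3 mm thick, rim 8 mm high; does not move. Origin: centre of its underside, on the worktop; z up
- black_dish: fixed round black plastic (the smallest) dish, a shallow saucer: outside diameter 68 mm, inside diameter 58 mm, floor 3 mm thick, rim 8 mm high; does not move. Origin: centre of its underside, on the worktop; z up
- blue_dish: fixed oblong blue plastic dish, inside 79 mm (its x axis) by 121 mm (its y axis), outside 89 by 131 mm, floor 3 mm thick, rim 8 mm high; does not move; its x axis is within 0.2 rad of world x. Origin: centre of its underside, on the worktop; z up
- flask: black drinking flask, upright, loose, round, 68 mm across, 155 mm high; a bystander, leave it alone. Origin: centre of its underside
- cup: white mug, upright, loose, 82 mm across and 112 mm with the handle, which points away from the robot, 94 mm high; a bystander, leave it alone. Origin: centre of its underside
Things that resemble listed ones, but are neither listed nor needed, are in the scene too. Several things have the shape of the black_dish; the one meant has the colours described above.

How it is judged:
At the end, for the whole second after the job is handed in: each of the four things at rest, upright within 0.06 rad, on the floor of its own dish and within 15 mm of its centre; the tin's long side within 0.25 rad of the blue dish's; the black flask and the white mug within 30 mm of where they started (horizontal distance between jar and red_dish below 0.015 m and z of jar in the frame of red_dish between 0 and 0.006 m and angle between each of jar, mill, spice, tin's own z axis and vertical below 0.06 rad and linear speed of each of jar, mill, spice, tin below 0.02 m/s and angular speed of each of jar, mill, spice, tin below 0.2 rad/s and horizontal distance between mill and wooden_dish below 0.015 m and z of mill in the frame of wooden_dish between 0 and 0.006 m and horizontal distance between spice and black_dish below 0.015 m and z of spice in the frame of black_dish between 0 and 0.006 m and horizontal distance between tin and blue_dish below 0.015 m and z of tin in the frame of blue_dish between 0 and 0.006 m and angle between the x axis of tin and the x axis of blue_dish, either way round below 0.25 rad and distance of each of flask, cup from where it was at the start of the episode below 0.03 m); the robot touches nothing.
It fails at once if one of the four things is tipped over (angle between any of jar, mill, spice, tin's own z axis and vertical above 0.7 rad).
It fails at once if one of the four things is dropped or thrown (over 0.7 m/s while not in the fingers) ((linear speed of jar above 0.7 m/s and contact force between jar and the fingers below 0.01 N) or (linear speed of mill above 0.7 m/s and contact force between mill and the fingers below 0.01 N) or (linear speed of spice above 0.7 m/s and contact force between spice and the fingers below 0.01 N) or (linear speed of tin above 0.7 m/s and contact force between tin and the fingers below 0.01 N)).
It fails at once if the black flask or the white mug is pushed more than 30 mm or knocked over ((distance of flask from where it was at the start of the episode above 0.03 m or angle between flask's own z axis and vertical above 0.5 rad) or (distance of cup from where it was at the start of the episode above 0.03 m or angle between cup's own z axis and vertical above 0.5 rad)).
It also fails if it takes over 120 s, if anything falls off the work surface, if the arm or the gripper's body presses on something with over 40 N, if the wrist force passes 120 N, or if a joint passes its speed limit or range.

## Working session

There is one attempt and no reset: what is moved stays moved. The work goes in short steps, Python scripts to look and compute and a tool call to move; the robot and the scene stay as the last step left them, time stands still between calls to the robot, and variables do not carry over. Pictures are saved under pics/ and viewed, at most 14 in all, crops included, and the job is handed in when it is done.

Besides the shell and the picture viewer there is one more tool, called after ">>>" as name(argument=value, ...) on one line, values as JSON. send_rows: Moves the arm, as the interface text tells. Its arguments: {"type":"object","properties":{"plan":{"type":"array"},"squeeze":{"type":"number"}},"required":["plan"]}

```bash
mkdir -p pics; python3 - <<'E'
from bench import robot
import cv2
s=robot.sense();print(s)
for n in("top","side"):
    cv2.imwrite(f"pics/{n}0.png",robot.capture(n)[:,:,::-1]);print(n,robot.camera_info(n))
print(robot.camera_info("wrist"),robot.grip_point_offset)
E
```

```text
{'t': 0.0, 'q': array([ 1.16801415e+00,  4.23813327e-01,  1.63073331e+00, -1.45946206e-05,
        1.08856524e+00, -1.89956557e-02]), 'joint_velocities': array([-0.00093778,  0.000871  , -0.00012494,  0.00044739,  0.0012529 ,
       -0.0007883 ]), 'effort': array([ 1.83376003e-03, -5.44626153e+01, -2.73664087e+01,  6.44447585e-02,
        2.27797253e-02, -3.44820296e-05]), 'tool_pos': array([0.23377425, 0.57901573, 0.22190185]), 'tool_rot': array([-1.52689548e-04,  1.90714365e-01,  9.81645279e-01, -7.44135603e-04]), 'wrist_force': array([-0.09573343,  0.71348899,  0.52087122]), 'torque': array([ 0.00087224, -0.00922148,  0.02583919]), 'gripper_force': 0.0, 'gripper_width': 0.08785638909046715}
top {'mtx': array([[589.70416251,   0.        , 319.84263267],
       [  0.        , 589.70416251, 231.7192744 ],
       [  0.        ,   0.        ,   1.        ]]), 'position': array([ 0.38733194, -0.00206566,  1.11378951]), 'orientation': array([-0.04387309,  0.71559945, -0.69582206,  0.04271127])}
side {'mtx': array([[604.7495833 ,   0.        , 318.05748154],
       [  0.        , 604.7495833 , 233.83577287],
       [  0.        ,   0.        ,   1.        ]]), 'position': array([ 0.56248807, -0.99347683,  0.6077418 ]), 'orientation': array([-0.48796924,  0.87263414,  0.00743674, -0.01844915])}
{'mtx': array([[376.36085653,   0.        , 322.0427514 ],
       [  0.        , 376.36085653, 236.36469159],
       [  0.        ,   0.        ,   1.        ]]), 'tool_from_camera': array([[ 6.27225710e-04, -9.68060795e-01, -2.50714787e-01,
         6.87621116e-02],
       [ 9.99999752e-01,  6.87364483e-04, -1.52304750e-04,
        -2.81730156e-04],
       [ 3.19772698e-04, -2.50714630e-01,  9.68060986e-01,
        -1.63296001e-01],
       [ 0.00000000e+00,  0.00000000e+00,  0.00000000e+00,
         1.00000000e+00]])} 0.0187
```

View pics/top0.png

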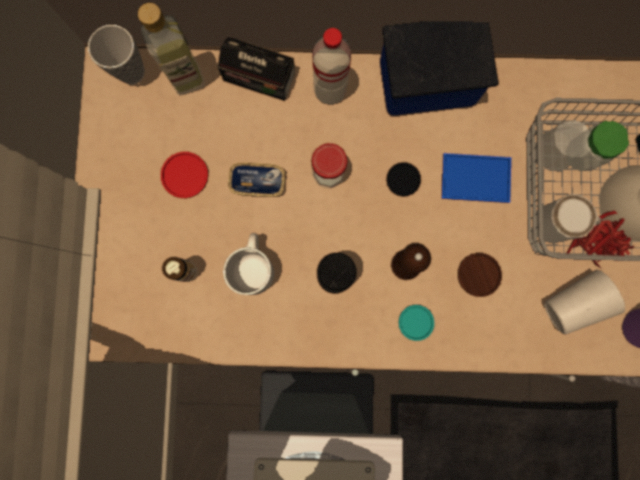

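View pics/side0.png

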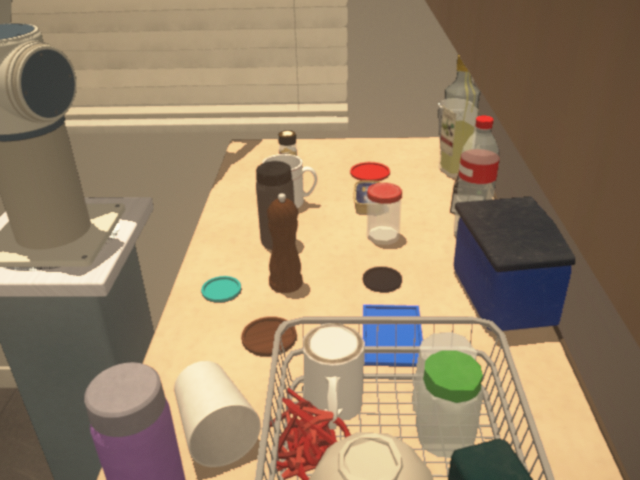

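The top view shows:

| Thing | Pixel |
|---|---|
| Red dish | (185,175) |
| Tin | (258,179) |
| Jar | (329,163) |
| Black disc | (404,179) |
| Blue dish | (477,178) |
| Spice | (175,268) |
| Mug | (249,270) |
| Flask | (337,272) |
| Mill | (411,260) |
| Dark wooden dish | (480,275) |
| Teal dish | (416,322) |

Two things have the small black dish's shape. The one at (404,179) is black and fits the description. The teal one at (416,322) is the lookalike. I'll confirm this in an enlarged crop.

```bash
cat > h.py <<'E'
from bench import robot
import numpy as np, cv2
from scipy.spatial.transform import Rotation as R
def rot(q): return R.from_quat(np.roll(q,-1))
def ray(n,uv,z):
    c=robot.camera_info(n);d=rot(c["orientation"]).apply(np.linalg.inv(c["mtx"])@[*uv,1]);p=c["position"]
    return (p+d*(z-p[2])/d[2])[:2]
def proj(n,X):
    c=robot.camera_info(n);v=c["mtx"]@rot(c["orientation"]).inv().apply(np.array(X)-c["position"]);return v[:2]/v[2]
def wray(s,uv,z):
    c=robot.camera_info("wrist");T=c["tool_from_camera"];r=rot(s["tool_rot"])
    p=r.apply(T[:3,3])+s["tool_pos"];d=r.apply(T[:3,:3]@np.linalg.inv(c["mtx"])@[*uv,1])
    return (p+d*(z-p[2])/d[2])[:2]
E
python3 - <<'E'
from h import *
s=robot.sense()
print("tcp",proj("top",s["tool_pos"]),proj("side",s["tool_pos"]),"base",proj("top",[0,0,0]))
for n,uv,z in [("red",(185,175),.008),("tin",(258,179.5),.026),("jarlid",(329.5,160),.099),("blk",(404,179),.008),("blue",(477,178),.008),("spice",(175.5,267),.105),("mug",(248,271),.094),("flask",(337,272),.155),("millhead",(417,257),.16),("wood",(480,275),.008)]:
    print(n,ray("top",uv,z).round(4))
im=cv2.imread("pics/top0.png")
cv2.imwrite("pics/c1.png",cv2.resize(im[130:345,130:330],None,fx=2.7,fy=2.7,interpolation=2))
cv2.imwrite("pics/c2.png",cv2.resize(im[130:345,310:520],None,fx=2.7,fy=2.7,interpolation=2))
cv2.imwrite("pics/w0.png",robot.capture("wrist")[:,:,::-1])
E
```

```text
tcp [-77.64096628 398.21018948] [212.92883685  41.85042157] base [312.59937381 521.72166406]
red [0.6255 0.2624]
tin [0.6168 0.1205]
jarlid [ 0.6399 -0.0121]
blk [ 0.6294 -0.1562]
blue [ 0.6353 -0.2956]
spice [0.4438 0.2465]
mug [0.441  0.1236]
flask [ 0.4402 -0.0285]
millhead [ 0.4679 -0.1574]
wood [ 0.4502 -0.3004]
```

View pics/c1.png

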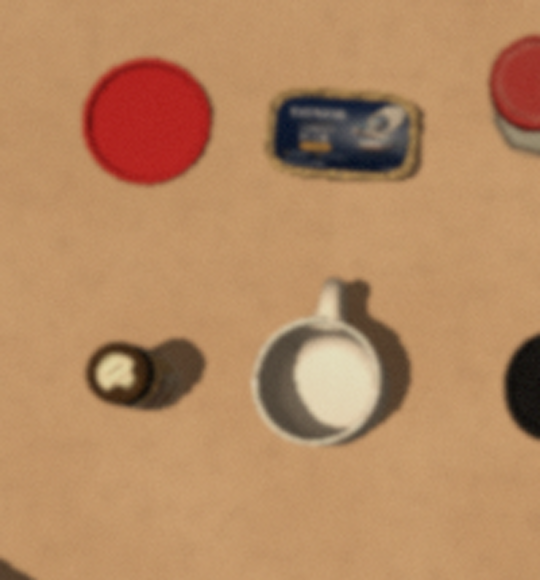

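View pics/c2.png

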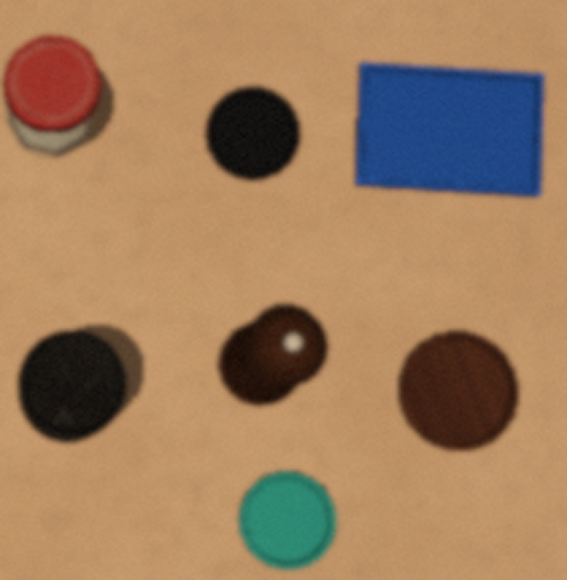

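View pics/w0.png

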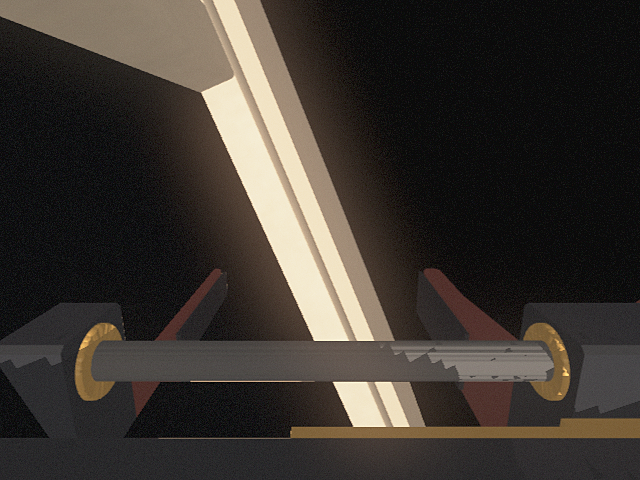

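Crops: the black dish at (404,179) is black plastic and the smallest, and the teal one is the decoy. The blue dish and tin are nearly aligned with world y. The wrist view shows only a bright sill or window edge and no table, so I'll locate that sill relative to the tool before I move.

```bash
python3 - <<'E'
from h import *
s=robot.sense()
for z in(-.1,0,.05,.1,.2,.3,.4): print(z,"top",[ray("top",u,z).round(2) for u in[(100,190),(78,460),(75,205),(0,150)]],"side",[ray("side",u,z).round(2) for u in[(347,122),(50,122),(345,105)]])
for z in(-.3,0,.1,.2): print(z,"wr",[wray(s,u,z).round(3) for u in[(390,420),(240,0),(200,92),(235,75),(300,432),(420,420)]])
c=robot.camera_info("wrist")["tool_from_camera"]
print("cam",rot(s["tool_rot"]).apply(c[:3,3])+s["tool_pos"])
print("table edges",ray("top",(90,360),0),ray("top",(85,60),0),ray("top",(600,375),0))
for y in(.45,.55,.65): print(y,[round(float(z),2) for z in np.arange(0,.6,.1)],[proj("side",[.234,y,z]).round() for z in(0,.1,.2,.3)],[proj("top",[.234,y,z]).round() for z in(0,.1,.2,.3,.4)])
E
```

```text
-0.1 top [array([0.61, 0.46]), array([0.07, 0.47]), array([0.58, 0.51]), array([0.69, 0.68])] side [array([0.58, 0.84]), array([-0.4 ,  0.87]), array([0.58, 1.  ])]
0 top [array([0.59, 0.43]), array([0.09, 0.43]), array([0.56, 0.47]), array([0.67, 0.63])] side [array([0.58, 0.58]), array([-0.26,  0.61]), array([0.57, 0.72])]
0.05 top [array([0.58, 0.41]), array([0.11, 0.41]), array([0.55, 0.45]), array([0.65, 0.6 ])] side [array([0.58, 0.45]), array([-0.19,  0.48]), array([0.57, 0.58])]
0.1 top [array([0.57, 0.39]), array([0.12, 0.39]), array([0.55, 0.43]), array([0.64, 0.57])] side [array([0.58, 0.32]), array([-0.13,  0.34]), array([0.57, 0.44])]
0.2 top [array([0.56, 0.35]), array([0.15, 0.35]), array([0.53, 0.39]), array([0.62, 0.51])] side [array([0.57, 0.06]), array([0.01, 0.08]), array([0.57, 0.15])]
0.3 top [array([0.54, 0.31]), array([0.17, 0.31]), array([0.52, 0.34]), array([0.59, 0.46])] side [array([ 0.57, -0.2 ]), array([ 0.14, -0.18]), array([ 0.57, -0.13])]
0.4 top [array([0.52, 0.27]), array([0.2 , 0.27]), array([0.5, 0.3]), array([0.57, 0.4 ])] side [array([ 0.57, -0.
[... 746 characters left out ...]
-0.5232395]
0.45 [0.0, 0.1, 0.2, 0.3, 0.4, 0.5] [array([214., 142.]), array([209., 105.]), array([204.,  65.]), array([199.,  22.])] [array([ 73., 381.]), array([ 48., 389.]), array([ 17., 398.]), array([-21., 410.]), array([-69., 425.])]
0.55 [0.0, 0.1, 0.2, 0.3, 0.4, 0.5] [array([221., 128.]), array([216.,  92.]), array([212.,  54.]), array([207.,  13.])] [array([ 19., 380.]), array([-12., 387.]), array([-49., 396.]), array([-95., 408.]), array([-154.,  423.])]
0.65 [0.0, 0.1, 0.2, 0.3, 0.4, 0.5] [array([226., 115.]), array([223.,  80.]), array([219.,  43.]), array([214.,   4.])] [array([-36., 378.]), array([-71., 385.]), array([-115.,  394.]), array([-169.,  406.]), array([-239.,  420.])]
```

```bash
python3 - <<'E'
from h import *
im=cv2.imread("pics/w0.png")/255.
a=cv2.resize((255*im**.35).astype('uint8'),(400,300))
b=cv2.resize((255*(cv2.imread("pics/top0.png")/255.)**.5).astype('uint8'),(400,300))
cv2.imwrite("pics/g0.png",np.hstack([a,b]))
E
```

```text
(no output)
```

View pics/g0.png

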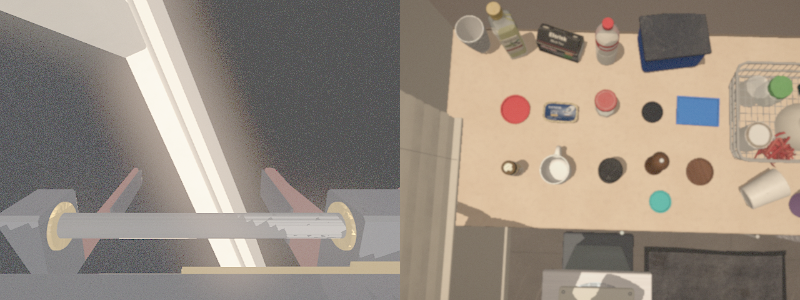

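```bash
python3 - <<'E'
from h import *
im=cv2.imread("pics/top0.png");hsv=cv2.cvtColor(im,cv2.COLOR_BGR2HSV);H,S,V=[hsv[...,i].astype(int) for i in range(3)]
b,g,r=[im[...,i].astype(int) for i in range(3)]
red=(r>110)&(g<80)&(r-g>60);blue=(b>r+30);dark=(V<75)
def m(n,mask,x0,x1,y0,y1,z):
    k=np.zeros(mask.shape,np.uint8);k[y0:y1,x0:x1]=mask[y0:y1,x0:x1]
    c=max(cv2.findContours(k,0,2)[0],key=cv2.contourArea);M=cv2.moments(c);u=(M['m10']/M['m00'],M['m01']/M['m00'])
    box=cv2.minAreaRect(c);p=[ray("top",q,z) for q in cv2.boxPoints(box)]
    print(n,np.round(u,1),ray("top",u,z).round(4),"sides",[round(float(np.linalg.norm(p[i]-p[(i+1)%4])),3) for i in(0,1)],"edge dir deg",[round(float(np.degrees(np.arctan2(*(p[(i+1)%4]-p[i])[::-1]))),1) for i in(0,1)])
m("red",red,150,220,145,205,.006);m("jar",red,305,355,140,185,.095)
m("blk",dark,380,425,155,200,.006);m("wood",V<105,455,505,250,300,.006)
m("blue",blue,430,520,145,210,.008)
m("tin",(b>r-15),225,292,155,200,.026)
m("spice",dark|(S<110),155,200,250,285,.1)
m("flask",dark,315,360,250,295,.15)
E
```

```text
red [184.1 174.5] [0.6267 0.2647] sides [0.089, 0.088] edge dir deg [-88.4, -177.1]
jar [328.8 160.3] [ 0.6402 -0.0109] sides [0.06, 0.06] edge dir deg [-88.4, -178.7]
blk [403.1 178.9] [ 0.63   -0.1548] sides [0.061, 0.062] edge dir deg [-88.4, -179.6]
wood [479.2 274.3] [ 0.4516 -0.2995] sides [0.081, 0.079] edge dir deg [-88.4, 179.5]
blue [476.1 177.5] [ 0.6361 -0.294 ] sides [0.087, 0.131] edge dir deg [-3.3, -92.1]
tin [252.9 179.5] [0.6165 0.1301] sides [0.049, 0.091] edge dir deg [-1.1, -92.3]
spice [185.1 271.1] [0.4375 0.2309] sides [0.047, 0.039] edge dir deg [-85.2, -173.8]
flask [336.8 272. ] [ 0.4404 -0.0283] sides [0.066, 0.063] edge dir deg [-61.8, -152.2]
```

>>> send_rows(plan=[-15,-40,-20,0,0,0,1,-15,-40,-20,0,0,0,1,-15,-40,-20,0,0,0,1], squeeze=15)

```text
t: 0.4
tool_pos: [0.233, 0.5358, 0.2434]
tool_rot: [0.0, 0.191, 0.982, 0.0]
wrist_force: [0.3, 0.5, 0.9]
gripper_width: 0.0876
gripper_force: 0.0
```

```bash
python3 - <<'E'
from h import *
s=robot.sense();print({k:np.round(v,3) for k,v in s.items()})
E
```

```text
{'t': np.float64(0.4), 'q': array([ 1.14 ,  0.34 ,  1.704, -0.   ,  1.097, -0.046]), 'joint_velocities': array([ 0.012,  0.031, -0.039,  0.007, -0.019,  0.011]), 'effort': array([-3.4100e-01, -4.9971e+01, -2.6612e+01,  3.0000e-03,  2.3800e-01,
       -1.0500e-01]), 'tool_pos': array([0.233, 0.536, 0.243]), 'tool_rot': array([0.   , 0.191, 0.982, 0.   ]), 'wrist_force': array([0.348, 0.532, 0.85 ]), 'torque': array([ 0.07 , -0.022,  0.008]), 'gripper_force': np.float64(0.0), 'gripper_width': np.float64(0.088)}
```

>>> send_rows(plan=[-20,-24,-30,0,0,0,1,-40,-48,-50,0,0,0,1,-60,-72,-50,0,0,0,1,-80,-96,-50,0,0,0,1,-102,-120,-50,0,0,0,1,-102,-120,-50,0,0,0,1])

```text
t: 0.9
tool_pos: [0.2835, 0.384, 0.2927]
tool_rot: [0.0, 0.192, 0.981, -0.001]
wrist_force: [0.6, 1.3, -0.2]
gripper_width: 0.088
gripper_force: 0.0
```

```bash
cat >> h.py <<'E'
def go(x,y,z,yaw=0):
    """tool-frame shift (mm), turn (deg) to TCP target; yaw=0: tool x=+Y, tool y=+X, z down"""
    s=robot.sense();r=rot(s["tool_rot"])
    d=r.inv().apply(np.array([x,y,z])-s["tool_pos"])*1000
    t=R.from_euler("z",yaw,degrees=True)*R.from_matrix([[0,1,0],[1,0,0],[0,0,-1]])
    w=np.degrees((r.inv()*t).as_rotvec())
    print("shift",d.round(1),"turn",w.round(2),"rows",round(max(np.linalg.norm(d)/41.7,np.linalg.norm(w)/7.16),1),"| q",s["q"].round(2),"pos",s["tool_pos"].round(4),"w",round(float(s["gripper_width"]),4),"F",s["wrist_force"].round(1))
E
python3 - <<'E'
from h import *
go(.45,.22,.25)
E
```

```text
shift [-216.   -89.3   43. ] turn [-2.000e-02  8.000e-02  6.789e+01] rows 9.5 | q [ 0.91  0.12  1.87 -0.    1.15 -0.27] pos [0.2835 0.384  0.2927] w 0.088 F [ 0.6  1.3 -0.2]
```

>>> send_rows(plan=[-216,-89,43,0,0,68,1,-216,-89,43,0,0,68,1,-216,-89,43,0,0,68,1,-216,-89,43,0,0,68,1,-216,-89,43,0,0,68,1,-216,-89,43,0,0,68,1,-216,-89,43,0,0,68,1,-216,-89,43,0,0,68,1,-216,-89,43,0,0,68,1,-216,-89,43,0,0,68,1,-216,-89,43,0,0,68,1])

```text
t: 1.82
tool_pos: [0.4503, 0.2248, 0.2496]
tool_rot: [0.0, 0.708, 0.706, 0.0]
wrist_force: [-0.8, -0.1, 1.2]
gripper_width: 0.088
gripper_force: 0.0
```

```bash
python3 - <<'E'
from h import *
s=robot.sense();np.save("s1.npy",s,allow_pickle=True)
cv2.imwrite("pics/w1.png",robot.capture("wrist")[:,:,::-1])
go(.444,.2465,.06)
E
```

```text
shift [ 21.7  -6.2 189.6] turn [ 0.03 -0.02  0.1 ] rows 4.6 | q [0.44 0.21 1.87 0.   1.06 0.44] pos [0.4502 0.2247 0.2496] w 0.0878 F [ 0.3 -0.   0. ]
```

View pics/w1.png

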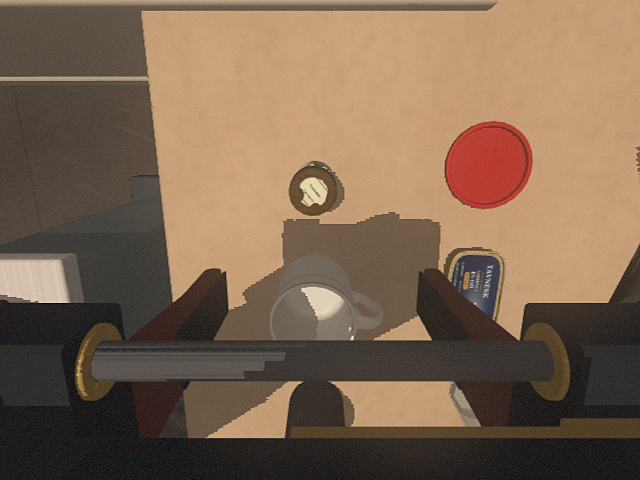

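The wrist view shows the spice cap at (314,191), the red dish centred at (488.5,165), the mug at (313,315), and the tin's far end at (447-505, 250).

```bash
python3 - <<'E'
from h import *
s=np.load("s1.npy",allow_pickle=True).item()
print("spice",wray(s,(313.5,191),.105),"red",wray(s,(488.5,165.3),.008), "tin corners",[wray(s,u,.026).round(4) for u in[(449,252),(505,255),(476,248)]])
E
```

```text
spice [0.44283838 0.25158827] red [0.62629598 0.26556764] tin corners [array([0.586 , 0.1752]), array([0.6466, 0.1717]), array([0.6146, 0.1796])]
```

>>> send_rows(plan=[25,-7,20,0,0,0,1,25,-7,50,0,0,0,1,25,-7,85,0,0,0,1,25,-7,120,0,0,0,1,25,-7,150,0,0,0,1,25,-7,170,0,0,0,1,25,-7,185,0,0,0,1,25,-7,190,0,0,0,1,25,-7,190,0,0,0,0.2,25,-7,190,0,0,0,0.2,25,-7,190,0,0,0,0.2,25,-7,190,0,0,0,0.2,25,-7,190,0,0,0,0.2,25,-7,190,0,0,0,0.2], squeeze=15)

```text
t: 3.03
tool_pos: [0.443, 0.2492, 0.0605]
tool_rot: [0.0, 0.707, 0.707, 0.001]
wrist_force: [-0.4, 1.5, 0.3]
gripper_width: 0.0515
gripper_force: 0.0
```

>>> send_rows(plan=[0,0,0,0,0,0,0.1,0,0,0,0,0,0,0.1,0,0,0,0,0,0,0.1,0,0,0,0,0,0,0.1,0,0,0,0,0,0,0.1,0,0,0,0,0,0,0.1])

```text
t: 3.53
tool_pos: [0.4427, 0.2491, 0.06]
tool_rot: [0.0, 0.707, 0.707, 0.0]
wrist_force: [-0.4, -0.6, 5.6]
gripper_width: 0.0405
gripper_force: 15.0
```

>>> send_rows(plan=[0,0,-15,0,0,0,0.1,0,0,-50,0,0,0,0.1,0,0,-90,0,0,0,0.1,0,0,-130,0,0,0,0.1,-10,5,-165,0,0,0,0.1,-35,16,-190,0,0,0,0.1,-70,32,-200,0,0,0,0.1,-105,49,-200,0,0,0,0.1,-140,65,-200,0,0,0,0.1,-175,81,-200,0,0,0,0.1,-210,97,-200,0,0,0,0.1,-245,113,-200,0,0,0,0.1,-280,130,-200,0,0,0,0.1,-315,146,-200,0,0,0,0.1,-350,162,-200,0,0,0,0.1,-375,174,-200,0,0,0,0.1,-394,182,-200,0,0,0,0.1,-404,187,-200,0,0,0,0.1,-404,187,-200,0,0,0,0.1])

```text
t: 5.12
tool_pos: [0.6299, -0.1568, 0.2589]
tool_rot: [-0.0, 0.708, 0.706, -0.0]
wrist_force: [-0.7, 0.2, -0.3]
gripper_width: 0.0408
gripper_force: 15.0
```

```bash
python3 - <<'E'
from h import *
s=robot.sense();np.save("s2.npy",s,allow_pickle=True)
cv2.imwrite("pics/w2.png",robot.capture("wrist")[:,:,::-1])
go(.630,-.155,.065)
E
```

```text
shift [  0.2   0.9 193.9] turn [-0.07 -0.03 -0.07] rows 4.7 | q [-0.26  0.42  1.54  0.    1.18 -0.26] pos [ 0.6293 -0.1553  0.2589] w 0.0408 F [-0.   0.7 -0.9]
```

View pics/w2.png

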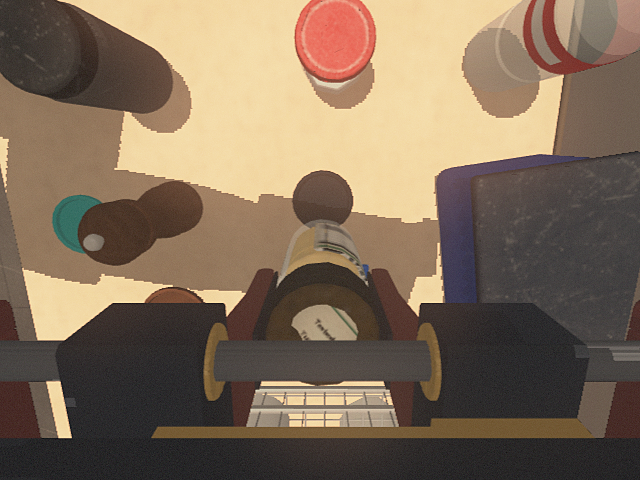

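The spice jar is held upright. Below it the black dish shows at (323,200), with its left, right and top edges at 293, 353 and 170. The jar lid is at (335,39) and the mill's knob at (93,242).

```bash
python3 - <<'E'
from h import *
s=np.load("s2.npy",allow_pickle=True).item()
print("blk L,R,T",wray(s,(293,200),.006),wray(s,(353,200),.006),wray(s,(323,170),.008),"jar",wray(s,(335.5,38.5),.099),"knob",wray(s,(93,242),.168),"mill base",wray(s,(180,206),.06))
E
```

```text
blk L,R,T [ 0.59674757 -0.15467001] [ 0.6636174  -0.15475081] [ 0.6302034  -0.12152096] jar [ 0.63987513 -0.01288941] knob [ 0.46871675 -0.15845822] mill base [ 0.49079688 -0.15185883]
```

>>> send_rows(plan=[0,1,15,0,0,0,0.1,0,1,50,0,0,0,0.1,0,1,90,0,0,0,0.1,0,1,130,0,0,0,0.1,0,1,160,0,0,0,0.1,0,1,180,0,0,0,0.1,0,1,188,0,0,0,0.1,0,1,192,0,0,0,0.1,0,1,195,0,0,0,0.1,0,1,196,0,0,0,0.1,0,1,196,0,0,0,0.1])

```text
t: 6.08
tool_pos: [0.6315, -0.1549, 0.0651]
tool_rot: [0.001, 0.707, 0.707, 0.001]
wrist_force: [-0.2, -0.9, -1.5]
gripper_width: 0.0406
gripper_force: 15.0
```

>>> send_rows(plan=[0,0,0,0,0,0,0.1,0,0,1,0,0,0,0.1,0,0,1,0,0,0,0.1])

```text
t: 6.33
tool_pos: [0.6309, -0.1552, 0.0634]
tool_rot: [0.0, 0.707, 0.707, 0.0]
wrist_force: [0.2, 0.5, -0.6]
gripper_width: 0.0405
gripper_force: 15.0
```

>>> send_rows(plan=[0,0,1,0,0,0,0.1,0,0,1,0,0,0,0.1,0,0,1,0,0,0,0.1])

```text
t: 6.58
tool_pos: [0.631, -0.1552, 0.063]
tool_rot: [0.0, 0.707, 0.707, 0.0]
wrist_force: [-3.8, -0.1, 8.2]
gripper_width: 0.0407
gripper_force: 15.0
```

Contact: about 8 N upward. I'll release, rise, and go to a view over the jar.

>>> send_rows(plan=[0,0,0,0,0,0,0.7,0,0,0,0,0,0,1,0,0,0,0,0,0,1,0,0,0,0,0,0,1,0,0,0,0,0,0,1,0,0,0,0,0,0,1,0,0,-15,0,0,0,1,0,0,-50,0,0,0,1,0,0,-90,0,0,0,1,0,0,-130,0,0,0,1,20,0,-165,0,0,0,1,55,3,-170,0,0,0,1,90,6,-170,0,0,0,1,120,8,-170,0,0,0,1,136,9,-165,0,0,0,1,143,9,-160,0,0,0,1,143,9,-160,0,0,0,1])

```text
t: 8.0
tool_pos: [0.6388, -0.0106, 0.2204]
tool_rot: [-0.001, 0.706, 0.708, -0.001]
wrist_force: [-0.7, 0.2, -1.1]
gripper_width: 0.0876
gripper_force: 0.0
```

```bash
python3 - <<'E'
from h import *
s=robot.sense()
cv2.imwrite("pics/side1.png",robot.capture("side")[60:420,200:520,::-1])
go(.640,-.012,.051)
E
```

```text
shift [-1.000e-01  1.300e+00  1.698e+02] turn [-0.1   0.02  0.08] rows 4.1 | q [-0.04  0.45  1.6  -0.    1.1  -0.04] pos [ 0.639  -0.0118  0.2208] w 0.0883 F [ 0.2 -0.1  1. ]
```

View pics/side1.png

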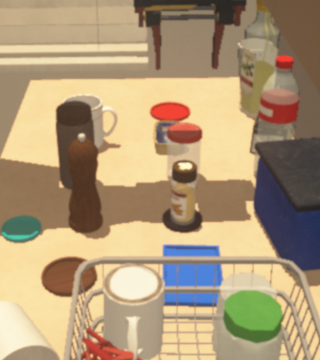

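The spice jar stands upright, centred in the black dish. Next is the jar.

>>> send_rows(plan=[0,1,15,0,0,0,1,0,1,50,0,0,0,1,0,1,90,0,0,0,1,0,1,125,0,0,0,1,0,1,150,0,0,0,1,0,1,165,0,0,0,1,0,1,170,0,0,0,1,0,1,170,0,0,0,0.5,0,1,170,0,0,0,0.5,0,1,170,0,0,0,0.5,0,1,170,0,0,0,0.5,0,1,170,0,0,0,0.5,0,1,170,0,0,0,0.5,0,1,170,0,0,0,0.5], squeeze=20)

```text
t: 9.22
tool_pos: [0.6414, -0.0121, 0.0532]
tool_rot: [0.001, 0.707, 0.707, 0.001]
wrist_force: [-1.3, -1.9, 7.3]
gripper_width: 0.064
gripper_force: 20.0
```

>>> send_rows(plan=[0,0,0,0,0,0,0.5,0,0,-10,0,0,0,0.5,0,0,-40,0,0,0,0.5,0,0,-75,0,0,0,0.5,10,0,-105,0,0,0,0.5,35,-2,-120,0,0,0,0.5,70,-4,-120,0,0,0,0.5,105,-6,-120,0,0,0,0.5,140,-8,-120,0,0,0,0.5,175,-10,-120,0,0,0,0.5,210,-12,-120,0,0,0,0.5,240,-13,-120,0,0,0,0.5,262,-14,-120,0,0,0,0.5,274,-15,-120,0,0,0,0.5,277,-15,-120,0,0,0,0.5,277,-15,-120,0,0,0,0.5,277,-15,-120,0,0,0,0.5])

```text
t: 10.63
tool_pos: [0.6254, 0.2638, 0.1715]
tool_rot: [0.0, 0.707, 0.707, -0.0]
wrist_force: [-0.1, -0.6, -3.8]
gripper_width: 0.0641
gripper_force: 20.0
```

```bash
python3 - <<'E'
from h import *
go(.6265,.265,.0545)
E
```

```text
shift [  1.3   1.2 117. ] turn [-0.04  0.04 -0.01] rows 2.8 | q [ 0.38  0.56  1.54 -0.    1.05  0.38] pos [0.6254 0.2638 0.1715] w 0.0641 F [-0.1 -0.6 -3.8]
```

>>> send_rows(plan=[1,1,15,0,0,0,0.5,1,1,45,0,0,0,0.5,1,1,75,0,0,0,0.5,1,1,97,0,0,0,0.5,1,1,107,0,0,0,0.5,1,1,111,0,0,0,0.5,1,1,113,0,0,0,0.5,1,1,114,0,0,0,0.5,1,1,114,0,0,0,0.5,1,1,114,0,0,0,0.5])

```text
t: 11.47
tool_pos: [0.6275, 0.2663, 0.0591]
tool_rot: [0.0, 0.707, 0.707, 0.001]
wrist_force: [-0.2, 0.2, -2.9]
gripper_width: 0.0643
gripper_force: 20.0
```

>>> send_rows(plan=[0,-1,1,0,0,0,0.5,0,-1,2,0,0,0,0.5,0,-1,2,0,0,0,0.5])

```text
t: 11.72
tool_pos: [0.6258, 0.2662, 0.0564]
tool_rot: [0.0, 0.707, 0.707, 0.0]
wrist_force: [-0.1, 0.9, -2.0]
gripper_width: 0.0637
gripper_force: 20.0
```

>>> send_rows(plan=[0,0,1,0,0,0,0.5,0,0,1,0,0,0,0.5,0,0,1,0,0,0,0.5])

```text
t: 11.97
tool_pos: [0.6259, 0.2664, 0.0563]
tool_rot: [0.0, 0.707, 0.707, 0.001]
wrist_force: [-2.7, -1.5, 7.1]
gripper_width: 0.0641
gripper_force: 20.0
```

>>> send_rows(plan=[0,0,0,0,0,0,0.8,0,0,0,0,0,0,1,0,0,0,0,0,0,1,0,0,0,0,0,0,1,0,0,0,0,0,0,1,0,0,-15,0,0,0,1,0,0,-50,0,0,0,1,0,0,-90,0,0,0,1,0,0,-130,0,0,0,1,-20,-1,-165,0,0,0,1,-55,-3,-180,0,0,0,1,-90,-6,-180,0,0,0,1,-120,-8,-180,0,0,0,1,-136,-9,-180,0,0,0,1,-143,-9,-180,0,0,0,1,-143,-9,-180,0,0,0,1])

```text
t: 13.3
tool_pos: [0.6168, 0.122, 0.2351]
tool_rot: [0.0, 0.708, 0.706, 0.0]
wrist_force: [0.4, 0.2, -0.2]
gripper_width: 0.0874
gripper_force: 0.0
```

```bash
python3 - <<'E'
from h import *
s=robot.sense();np.save("s3.npy",s,allow_pickle=True)
cv2.imwrite("pics/w3.png",robot.capture("wrist")[:,:,::-1])
go(.617,.123,.012)
E
```

```text
shift [-3.000e-01  2.000e-01  2.229e+02] turn [ 0.01 -0.03 -0.05] rows 5.3 | q [0.18 0.42 1.61 0.   1.11 0.18] pos [0.6168 0.1232 0.2349] w 0.0877 F [ 0.2  0.8 -0.5]
```

View pics/w3.png

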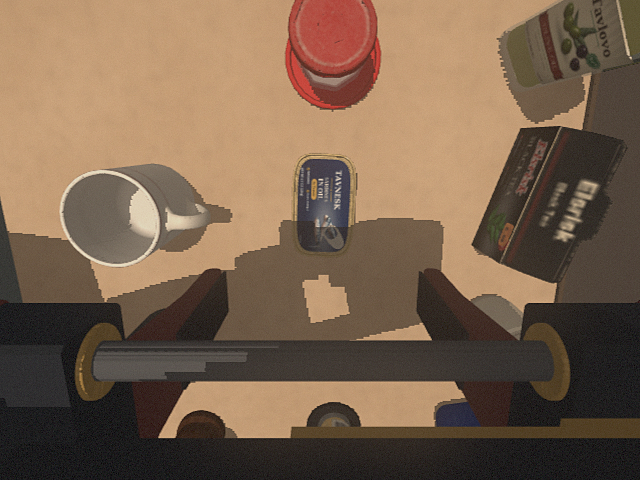

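The jar stands in the red dish. The tin's left edge runs (298,165)→(293.5,240), its right edge (356.5,165)→(354.5,240), and its ends are at rows 153.5 and 254.

```bash
python3 - <<'E'
from h import *
s=np.load("s3.npy",allow_pickle=True).item()
P=[wray(s,u,.024) for u in[(298,165),(293.5,240),(356.5,165),(354.5,240),(328,153.5),(324,254)]];print(np.round(P,4))
for a,b in((0,1),(2,3)): d=P[a]-P[b];print(np.degrees(np.arctan2(-d[0],d[1])))
E
```

```text
[[0.5927 0.1654]
 [0.5868 0.0893]
 [0.65   0.1653]
 [0.6496 0.0892]
 [0.6221 0.1764]
 [0.6182 0.0742]]
-4.463151778330539
-0.29878718051558834
```

>>> send_rows(plan=[2,3,15,0,0,2.5,1,2,3,50,0,0,2.5,1,2,3,90,0,0,2.5,1,2,3,130,0,0,2.5,1,2,3,165,0,0,2.5,1,2,3,195,0,0,2.5,1,2,3,212,0,0,2.5,1,2,3,218,0,0,2.5,1,2,3,221,0,0,2.5,1,2,3,221,0,0,2.5,1,2,3,221,0,0,2.5,1])

```text
t: 14.27
tool_pos: [0.6206, 0.1258, 0.0148]
tool_rot: [0.001, 0.722, 0.692, 0.001]
wrist_force: [0.5, -0.0, 0.5]
gripper_width: 0.0878
gripper_force: 0.0
```

>>> send_rows(plan=[0,0,0,0,0,0,0.5,0,0,0,0,0,0,0.5,0,0,0,0,0,0,0.5,0,0,0,0,0,0,0.5,0,0,0,0,0,0,0.5,0,0,0,0,0,0,0.5,0,0,0,0,0,0,0.5,0,0,0,0,0,0,0.5], squeeze=25)

```text
t: 14.93
tool_pos: [0.6196, 0.1249, 0.0142]
tool_rot: [0.0, 0.722, 0.692, 0.0]
wrist_force: [-1.7, -0.5, 5.1]
gripper_width: 0.0596
gripper_force: 25.0
```

>>> send_rows(plan=[0,0,-10,0,0,0,0.5,0,0,-40,0,0,0,0.5,0,0,-80,0,0,0,0.5,0,0,-120,0,0,0,0.5,-10,1,-155,0,0,0,0.5,-35,3,-170,0,0,0,0.5,-70,6,-170,0,0,0,0.5,-105,9,-170,0,0,0,0.5,-140,12,-170,0,0,0,0.5,-175,15,-170,0,0,0,0.5,-210,18,-170,0,0,0,0.5,-245,21,-170,0,0,0,0.5,-280,24,-170,0,0,0,0.5,-315,27,-170,0,0,0,0.5,-350,30,-170,0,0,0,0.5,-380,32,-170,0,0,0,0.5,-402,34,-170,0,0,0,0.5,-413,35,-170,0,0,0,0.5,-417,35,-170,0,0,0,0.5,-417,35,-170,0,0,0,0.5])

```text
t: 16.6
tool_pos: [0.6361, -0.2933, 0.1835]
tool_rot: [-0.0, 0.723, 0.691, 0.0]
wrist_force: [0.4, 0.6, -1.1]
gripper_width: 0.0596
gripper_force: 25.0
```

```bash
python3 - <<'E'
from h import *
s=robot.sense();np.save("s4.npy",s,allow_pickle=True)
cv2.imwrite("pics/w4.png",robot.capture("wrist")[:,:,::-1])
go(.636,-.2935,.0175,-2.5)
E
```

```text
shift [ -1.3  -0.  166. ] turn [-0.03 -0.04  0.01] rows 4.0 | q [-0.45  0.57  1.48  0.    1.09 -0.4 ] pos [ 0.6362 -0.2923  0.1835] w 0.0597 F [ 0.2 -0.3 -1.6]
```

View pics/w4.png

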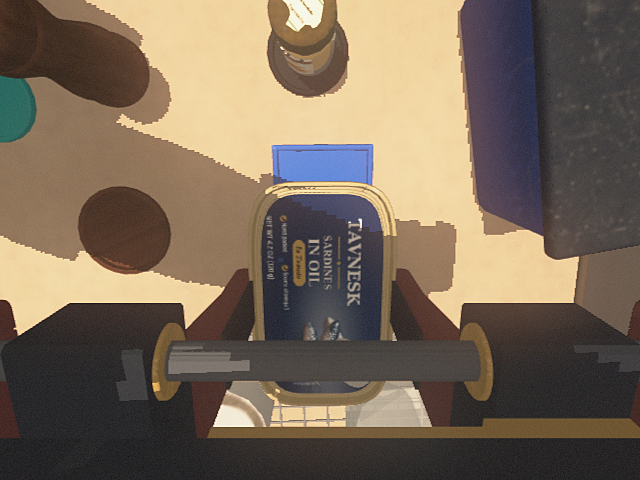

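The tin is level in the grip. The blue dish's far edge is at row 145 with columns 272.5–373. The tin's far edge is at row 183 with columns 252–396. The wooden dish is centred at (125,229.5).

```bash
python3 - <<'E'
from h import *
s=np.load("s4.npy",allow_pickle=True).item()
for u in[(272.5,145.5),(373,145.5),(323,145.5)]: print("dish",wray(s,u,.008))
for u in[(252,240),(395.5,240),(323,182.5),(323,405)]: print("tin",wray(s,u,.192))
print("wood",wray(s,(125,229.5),.008),"tcp",s["tool_pos"])
E
```

```text
dish [ 0.59481585 -0.22891462]
dish [ 0.68269892 -0.23276271]
dish [ 0.63897874 -0.23084836]
tin [ 0.60683276 -0.26560812]
tin [ 0.66791342 -0.2682752 ]
tin [ 0.63810885 -0.24254892]
tin [ 0.63351512 -0.34899388]
wood [ 0.45257316 -0.29836943] tcp [ 0.63609338 -0.2932811   0.18352306]
```

>>> send_rows(plan=[0,0,15,0,0,0,0.5,0,0,50,0,0,0,0.5,0,0,85,0,0,0,0.5,0,0,120,0,0,0,0.5,0,0,145,0,0,0,0.5,0,0,157,0,0,0,0.5,0,0,161,0,0,0,0.5,0,0,163,0,0,0,0.5,0,0,164,0,0,0,0.5,0,0,165,0,0,0,0.5,0,0,165,0,0,0,0.5])

```text
t: 17.57
tool_pos: [0.6374, -0.2935, 0.0204]
tool_rot: [0.001, 0.722, 0.692, 0.0]
wrist_force: [0.5, 0.3, -1.9]
gripper_width: 0.0598
gripper_force: 25.0
```

>>> send_rows(plan=[0,-1,1,0,0,0,0.5,0,-1,2,0,0,0,0.5,0,-1,2,0,0,0,0.5,0,-1,2,0,0,0,0.5])

```text
t: 17.9
tool_pos: [0.6356, -0.2933, 0.0172]
tool_rot: [0.0, 0.722, 0.692, 0.0]
wrist_force: [-1.2, -0.6, 2.0]
gripper_width: 0.0598
gripper_force: 25.0
```

>>> send_rows(plan=[0,0,0,0,0,0,0.8,0,0,0,0,0,0,1,0,0,0,0,0,0,1,0,0,0,0,0,0,1,0,0,0,0,0,0,1,0,0,-15,0,0,0,1,0,0,-50,0,0,0,1,0,0,-90,0,0,0,1,0,0,-130,0,0,0,1,0,0,-170,0,0,0,1,0,0,-210,0,0,0,1,10,-14,-235,0,0,-1,1,30,-41,-240,0,0,-2.5,1,52,-71,-240,0,0,-2.5,1,74,-101,-240,0,0,-2.5,1,96,-131,-240,0,0,-2.5,1,115,-157,-240,0,0,-2.5,1,125,-170,-240,0,0,-2.5,1,128,-174,-240,0,0,-2.5,1,128,-174,-240,0,0,-2.5,1])

```text
t: 19.57
tool_pos: [0.4668, -0.1572, 0.2579]
tool_rot: [0.001, 0.707, 0.707, 0.0]
wrist_force: [0.3, 0.2, 0.2]
gripper_width: 0.0878
gripper_force: 0.0
```

```bash
python3 - <<'E'
from h import *
s=robot.sense();np.save("s5.npy",s,allow_pickle=True)
a=robot.capture("wrist")[:,:,::-1];b=robot.capture("side")[:,:,::-1]
cv2.imwrite("pics/w5.png",np.hstack([cv2.resize(b[150:400,200:520],(400,312)),a[60:372,180:580]]))
go(.468,-.158,.121)
E
```

```text
shift [  0.4  -0.6 136.6] turn [0.12 0.05 0.02] rows 3.3 | q [-0.35  0.19  1.88 -0.    1.07 -0.35] pos [ 0.4684 -0.1583  0.2576] w 0.0874 F [0.4 0.  0.3]
```

View pics/w5.png

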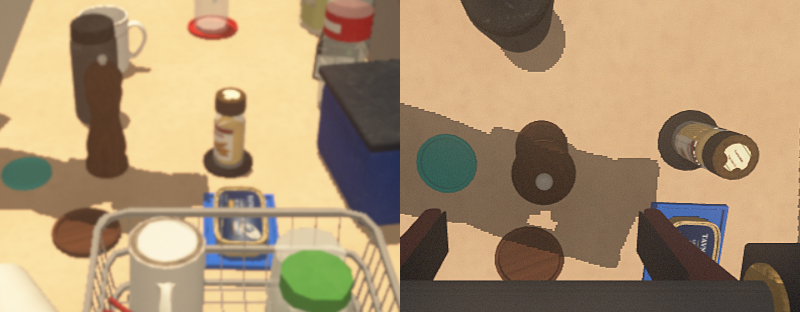

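The tin lies centred in the blue dish. The mill's knob is at full-frame (324,242), and its head disc is centred at about (323.5,231).

```bash
python3 - <<'E'
from h import *
s=np.load("s5.npy",allow_pickle=True).item()
print(wray(s,(324,242),.168),wray(s,(323.5,232),.14),"wood x",wray(s,(309.5,313),.006))
E
```

```text
[ 0.46772038 -0.15885944] [ 0.4675175  -0.15860572] wood x [ 0.45170606 -0.29220229]
```

>>> send_rows(plan=[0,-1,15,0,0,0,1,0,-1,45,0,0,0,1,0,-1,75,0,0,0,1,0,-1,105,0,0,0,1,0,-1,127,0,0,0,1,0,-1,136,0,0,0,1,0,-1,136,0,0,0,0.3,0,-1,136,0,0,0,0.3,0,-1,136,0,0,0,0.3,0,-1,136,0,0,0,0.3,0,-1,136,0,0,0,0.3,0,-1,136,0,0,0,0.3,0,-1,136,0,0,0,0.3,0,-1,136,0,0,0,0.3,0,-1,136,0,0,0,0.3,0,-1,136,0,0,0,0.3], squeeze=25)

```text
t: 21.0
tool_pos: [0.4669, -0.1579, 0.1215]
tool_rot: [0.001, 0.707, 0.707, 0.0]
wrist_force: [0.1, 0.2, 6.8]
gripper_width: 0.0482
gripper_force: 25.0
```

>>> send_rows(plan=[0,0,-10,0,0,0,0.3,0,0,-30,0,0,0,0.3,0,0,-50,0,0,0,0.3,-10,-1,-60,0,0,0,0.3,-30,-3,-60,0,0,0,0.3,-55,-6,-60,0,0,0,0.3,-80,-9,-60,0,0,0,0.3,-105,-12,-60,0,0,0,0.3,-125,-14,-60,0,0,0,0.3,-137,-15,-60,0,0,0,0.3,-141,-15,-60,0,0,0,0.3,-141,-15,-60,0,0,0,0.3,-141,-15,-60,0,0,0,0.3])

```text
t: 22.08
tool_pos: [0.4508, -0.2981, 0.1804]
tool_rot: [-0.001, 0.707, 0.707, 0.0]
wrist_force: [0.2, 0.6, -3.3]
gripper_width: 0.0478
gripper_force: 25.0
```

```bash
python3 - <<'E'
from h import *
go(.452,-.299,.1245)
E
```

```text
shift [-1.   1.2 55.9] turn [-0.04 -0.05 -0.  ] rows 1.3 | q [-0.61  0.36  1.85  0.    0.94 -0.61] pos [ 0.4508 -0.2981  0.1804] w 0.0478 F [ 0.2  0.6 -3.3]
```

>>> send_rows(plan=[-1,1,10,0,0,0,0.3,-1,1,25,0,0,0,0.3,-1,1,38,0,0,0,0.3,-1,1,47,0,0,0,0.3,-1,1,51,0,0,0,0.3,-1,1,53,0,0,0,0.3,-1,1,54,0,0,0,0.3,-1,1,54,0,0,0,0.3,-1,1,54,0,0,0,0.3])

```text
t: 22.83
tool_pos: [0.4526, -0.2999, 0.1272]
tool_rot: [0.001, 0.707, 0.707, 0.0]
wrist_force: [-0.6, -1.1, -2.9]
gripper_width: 0.0478
gripper_force: 25.0
```

>>> send_rows(plan=[0,0,1,0,0,0,0.3,0,0,2,0,0,0,0.3,0,0,2,0,0,0,0.3,0,0,2,0,0,0,0.3])

```text
t: 23.17
tool_pos: [0.4521, -0.2997, 0.1248]
tool_rot: [0.0, 0.707, 0.707, 0.0]
wrist_force: [-0.6, 0.4, -2.5]
gripper_width: 0.048
gripper_force: 25.0
```

>>> send_rows(plan=[0,0,1,0,0,0,0.3,0,0,1,0,0,0,0.3,0,0,1,0,0,0,0.3])

```text
t: 23.42
tool_pos: [0.4525, -0.3, 0.1245]
tool_rot: [0.001, 0.707, 0.707, 0.0]
wrist_force: [-0.6, 1.1, 5.2]
gripper_width: 0.0481
gripper_force: 25.0
```

Contact. I'll release, rise and retract.

>>> send_rows(plan=[0,0,0,0,0,0,0.6,0,0,0,0,0,0,1,0,0,0,0,0,0,1,0,0,0,0,0,0,1,0,0,0,0,0,0,1,0,0,0,0,0,0,1,0,0,0,0,0,0,1,0,0,-15,0,0,0,1,0,0,-50,0,0,0,1,0,0,-90,0,0,0,1,0,0,-130,0,0,0,1,30,-10,-160,0,0,0,1,60,-20,-160,0,0,0,1,90,-30,-160,0,0,0,1,110,-40,-160,0,0,0,1,110,-40,-160,0,0,0,1])

```text
t: 24.75
tool_pos: [0.41, -0.1867, 0.2837]
tool_rot: [-0.001, 0.706, 0.708, 0.0]
wrist_force: [-0.5, -0.4, -0.4]
gripper_width: 0.088
gripper_force: 0.0
```

```bash
python3 - <<'E'
from h import *
s=robot.sense();print(s["t"],s["tool_pos"])
a=robot.capture("top")[130:300,140:530,::-1];b=robot.capture("side")[100:380,160:520,::-1];c=robot.capture("wrist")[:,:,::-1]
cv2.imwrite("pics/end.png",np.vstack([cv2.resize(a,(688,300)),np.hstack([cv2.resize(b,(344,268)),cv2.resize(c,(344,268))])]))
E
```

```text
24.75 [ 0.409997   -0.18665813  0.28368732]
```

View pics/end.png

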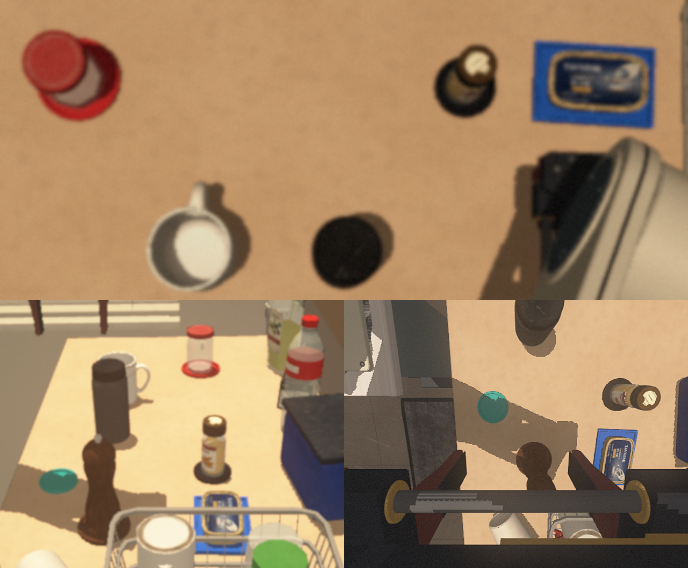

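All four stand upright in their dishes (jar, spice and tin in the top view, mill in the side view). The flask and mug are where they started, so I'm handing in.

```bash
python3 -c "
from bench import robot
print(robot.close_job())"
```

```text
the job is handed in; nothing more can be done
None
```

I set the jar, mill, spice jar and tin down upright in their matching dishes, left the flask and mug where they stood, and handed the job in at about 25 s; no verdict came back.

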